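Set the length comparator from the green plate

ROBOT

A 7-joint arm with a two-finger parallel gripper is mounted at the origin on the work surface. World frame = base frame: x ahead of the robot, y to its left, z up, the work surface at z = 0. Lengths are in m, angles in rad, forces in N, time in s.
With the tool pointing down it reaches from about 0.35 to 0.9 m from the base axis. Payload 8.1 kg.
Tool frame: the origin (TCP) lies on the centre line of the jaws, within the pads' length; the fingertips stand 25 mm ahead of it and the grasp point (between the pads) lies 6 mm ahead of it; z points along the fingers, y is the line along which they close (so a half turn about z gives the same grasp; the last joint's range is limited). The gripper opens to 85 mm and grips with 20 to 120 N. Pads are 22 mm wide; open, the fingers measure 114 mm over their backs; the gripper's body (76 mm by 85 mm) begins 54 mm behind the grasp point. The pads swing forward as they close: fully open they stand 13 mm farther back than shut.
Start: joints at [-1.417, 0.434, 0.025, 1.573, -0.012, 1.134, -0.075], TCP at [0.159, 0.605, 0.256] pointing down, gripper open.
Joint ranges: [-2.62, 2.62], [-0.44, 2.09], [-1.27, 1.32], [0.08, 2.57], [-1.32, 4.46], [0.12, 2], [-2.74, 2.74]. Speed limits (rad/s): [2.22, 2.22, 3.01, 3.01, 3.14, 3.14, 3.14].

INTERFACE

Orientations are given as a unit quaternion [x, y, z, w].
In Python, from rig import arm gives the robot as it stands. Calls block until the motion is done:
- arm.move_pose(position, orientation): joint-space move of the TCP to a pose.
- arm.move_l(position, frame=None, feed=0.15): straight line of the TCP; frame=None keeps the orientation; feed is the mean speed in m/s.
- arm.move_joints(angles): joint-space move.
- arm.command_gripper(opening): finger opening in m; the grip force is fixed at half the most; returns when the fingers have stopped.
- arm.sleep(seconds).
- arm.inverse_kinematics(position, orientation): joint angles nearest the present ones, or None.
- arm.grab_frame(name): name is "side" or "top" or "wrist"; returns the picture (420x560x3 uint8, red, green, blue); there is no depth.
- arm.get_calibration(name): a dict with "fx", "fy", "cx", "cy" (pixels), "cam_to_world" (4x4, takes a point from camera to world coordinates). Camera axes: x right, y down, z forward; pixel columns grow to the right and rows downward; lengths in m; the calibration is good to about 2 mm. A picture is of the moment at which its call begins: read the wrist's pose just before it. get_calibration takes no time and is no camera call; for the wrist camera it gives the pose at the moment of the call.
A pose or a line that the arm cannot do raises arm.PlanningError and nothing moves.
- arm.hand_in(): hands the job in; it is judged then, once.
Readings, each from a call of its own:
- arm.read_clock(): time.
- arm.read_q(): joint angles.
- arm.read_qd(): joint speeds.
- arm.read_tau(): joint torques, N m.
- arm.read_tool_pos(): TCP position.
- arm.read_ee_rot(): TCP orientation.
- arm.read_ft_force(): force on the tool from outside, world axes, zero at the start.
- arm.read_torque(): the same for the moment, N m.
- arm.read_gripper_width(): finger opening in m.
- arm.read_gripper_force(): force on a finger pad.
Only numpy, scipy, OpenCV 4.12 (cv2) and the standard library are available. Lean on these libraries where they do the work, as an engineer would, in place of code of your own. Each camera call takes 0.05 s, during which the arm holds its last target. There are 200 camera calls.

TASK

Slide the green setting plate straight up out of its slotted rack, set it down (do not drop it) upright in the channel of the length comparator and push it along until its end rests against the grey end stop. Then turn the black knob until the orange pointer lines up with the red line on the plate. Leave the other two plates in the rack and do not disturb the loose end brushes or the caliper.

Things in the scene. Friction and masses are not known exactly. Their poses are not given: they have to be found in the camera images.
- green_plate: green flat plate, 8 (x, thickness) by 120 (y, width) by 110 (z, height) mm, 0.22 kg; origin at the centre of its lower edge. A 4 mm wide red line runs up the middle of both faces and over the top edge (at y = 0 of the plate). At the start it stands in one of the three rack slots, its top 50 mm above the rack's walls
- blue_plate: blue flat plate, 8 by 100 by 110 mm, otherwise like the green one, in another slot; to be left there
- yellow_plate: yellow flat plate, 8 by 130 by 110 mm, otherwise like the green one, in another slot; to be left there
- rack: fixed plywood rack, 170 (x) by 166 (y) by 70 (z) mm; origin under its centre. Three slots run along its y, at x = -64, 0 and +64 mm: each 11 mm wide and 146 mm long, from the slot floor at z = 10 mm up to the wall tops at z = 70 mm; which plate is in which slot varies
- stand: fixed comparator, base 205 (x -142.5 to 62.5) by 240 (y) by 10 mm; origin on the table under the channel centre. Aluminium channel along y from -90 to 90 mm: 13 mm wide, floor z = 10, walls 8 mm thick, tops z = 55, open at +y. Grey end stop at y = -90, 40 mm wide, 85 high. Gearbox 64 by 90 mm, top z = 60, at x = -100, knob on it. Pointer and guide rod on the +x side
- stop_face (a point): point on the end stop's face, on the channel's centre line, 40 mm above the table; the plate's end comes to rest against it; same axes as stand (-y points into the stop)
- knob_grip (a point): point on the knob's vertical axis at the height to grip; the knob is a black disc of 56 mm diameter with an upright bar to pinch; the bar lies along the stand's x when the knob reads 0 and turns with the knob
- knob (a joint): turn of the knob in rad, 0 to 2.5, growing clockwise seen from above; each rad moves the pointer 20 mm towards the end stop (stand -y)
- pointer_tip (a point): tip of the orange pointer, 64 mm above the table and 16 mm to the +x side of the channel's centre line; it slides along the stand's y with the knob and is lined up when level with the red line, along the channel
- brush_near: loose end brush, aluminium cup with a brass bristle top, 41 mm diameter, 49 mm high, standing; origin under its centre; leave alone
- brush_far: a second such end brush; leave alone
- caliper: steel caliper, 200 mm long (along its y), 12 mm high, lying flat; origin under the middle of its beam; leave alone

How it is judged:
By the outcome, as a careful person would: the job done as asked, in the order asked, and still so for the second after the job is handed in, with the robot touching nothing.
It also fails if it takes over 64 s, if anything falls off the work surface, if the arm or the gripper's body presses on something with over 40 N, if the wrist force passes 120 N, or if a joint passes its speed limit or range.

## Working session

There is one attempt and no reset: what is moved stays moved. The work goes in short steps, each a Python script; the robot and the scene stay as the last script left them, time stands still between calls to the robot, and variables do not carry over. Pictures are saved under pics/ and viewed, at most 13 in all, crops included, and the job is handed in when it is done.

```bash
ls; mkdir -p pics; python3 - <<'E'
from rig import arm
import cv2,numpy as np
for n in("top","side"):
    f=arm.grab_frame(n);cv2.imwrite(f"pics/{n}0.png",f[...,::-1]);c=arm.get_calibration(n)
    print(n,c["fx"],c["cx"],c["cy"],np.round(c["cam_to_world"],3).tolist())
print(arm.read_clock(),arm.read_ee_rot(),arm.read_ft_force())
E
```

```text
pics
top 485.3330074479686 277.90606881341716 215.7538511180896 [[-0.001, -0.99, 0.144, 0.487], [-1.0, 0.002, 0.004, -0.036], [-0.004, -0.144, -0.99, 1.093], [0.0, 0.0, 0.0, 1.0]]
side 431.2106834718837 280.13494530146744 205.32613850085247 [[0.949, -0.219, 0.229, 0.369], [-0.316, -0.695, 0.646, -0.755], [0.018, -0.685, -0.728, 0.877], [0.0, 0.0, 0.0, 1.0]]
0.1 [ 1.28065019e-01  9.91765529e-01 -6.96002357e-04 -3.94158082e-05] [-0.16416375  0.02201842  0.43302068]
```

View pics/top0.png

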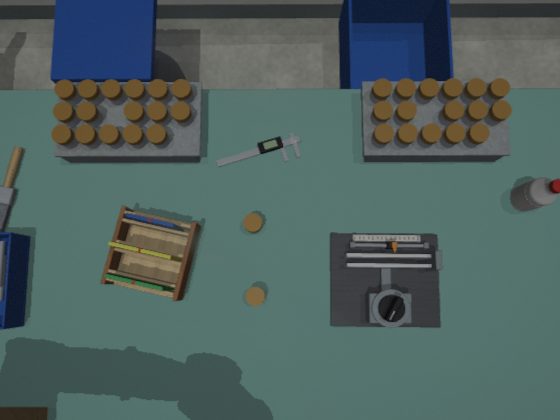

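View pics/side0.png

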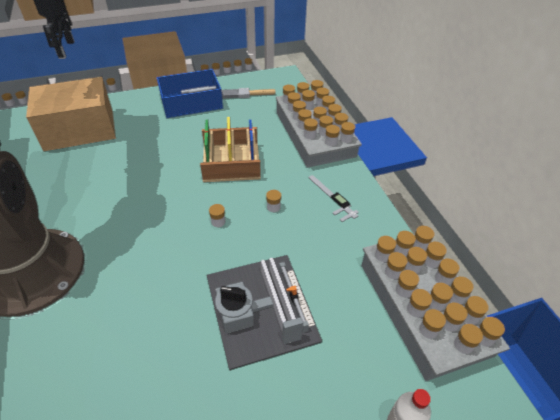

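The top view shows the rack at about (150,253), with the green plate in the slot nearest the robot, (110–163, 275–290). The stand is near (385,280), its channel along image columns with the end stop on the right, (438,260). The knob is at (392,307), the pointer at (394,247), and the brushes at (253,222) and (256,296). Next I'll get coarse positions and take wrist close-ups.

```bash
cat > h.py <<'E'
from rig import arm
import cv2,numpy as np
from scipy.spatial.transform import Rotation as R
def ray(c,px,z):
    T=np.array(c["cam_to_world"]);px=np.atleast_2d(px).astype(float)
    d=np.c_[(px[:,0]-c["cx"])/c["fx"],(px[:,1]-c["cy"])/c["fy"],np.ones(len(px))]@T[:3,:3].T
    return T[:3,3]+d*((z-T[2,3])/d[:,2])[:,None]
def hsv(f): return cv2.cvtColor(f,cv2.COLOR_RGB2HSV)
def mask(f,lo,hi,roi=None):
    m=cv2.inRange(hsv(f),lo,hi)
    if roi: z=np.zeros_like(m);a,b,c,d=roi;z[b:d,a:c]=m[b:d,a:c];m=z
    return m
def quat(yaw): # tool down, tool y (closing line) at angle yaw from world y
    return (R.from_euler('z',yaw)*R.from_quat([0,1,0,0])).as_quat()
def snap(n,name):
    c=arm.get_calibration(n);f=arm.grab_frame(n);cv2.imwrite(f"pics/{name}.png",f[...,::-1]);np.save(f"pics/{name}.npy",f);return c,f
E
python3 - <<'E'
from h import *
c=arm.get_calibration("top");f=cv2.imread("pics/top0.png")[...,::-1].copy()
m=mask(f,(50,150,50),(75,255,255),(95,260,180,305))
p=np.argwhere(m)[:,::-1];print(len(p),p.min(0),p.max(0))
r=cv2.minAreaRect(p.astype(np.float32));print(r)
print("green",ray(c,p.mean(0),.12), ray(c,cv2.boxPoints(r),.12).round(3).tolist())
pts={"rackc":((119,208),(199,222),(183,298),(103,283))}
print("rack",ray(c,pts["rackc"],.07).round(3).tolist())
print("wall",ray(c,[(347,255),(431,256),(347,265),(431,266)],.055).round(3).tolist())
print("knob",ray(c,[(392,308)],.08).round(3), "tip",ray(c,[(394,252)],.064).round(3))
print("base",ray(c,[(330,234),(440,326)],.01).round(3).tolist())
print("wrist",np.round(np.linalg.inv(np.r_[np.c_[R.from_quat(arm.read_ee_rot()).as_matrix(),arm.read_tool_pos()],[[0,0,0,1]]])@arm.get_calibration("wrist")["cam_to_world"],3).tolist(), arm.get_calibration("wrist")["fx"])
for pos in ([.42,.22,.36],[.42,-.27,.36]):
  for y in(-.2,0,1.57,-1.57): print(pos,y,arm.inverse_kinematics(pos,quat(y)))
E
```

```text
Traceback (most recent call last):
ValueError: zero-size array to reduction operation minimum which has no identity
```

```bash
python3 - <<'E'
from h import *
c=arm.get_calibration("top");f=cv2.imread("pics/top0.png")[...,::-1].copy()
print(hsv(f)[280:292,120].tolist(), hsv(f)[220,240])
m=mask(f,(40,140,30),(78,255,255),(95,260,180,305))
p=np.argwhere(m)[:,::-1];print(len(p))
if len(p):
  r=cv2.minAreaRect(p.astype(np.float32));print(r)
  print("green",ray(c,p.mean(0),.12), ray(c,cv2.boxPoints(r),.12).round(3).tolist())
print("rack",ray(c,((119,208),(199,222),(183,298),(103,283)),.07).round(3).tolist())
print("wall",ray(c,[(347,255),(431,256),(347,265),(431,266)],.055).round(3).tolist())
print("knob",ray(c,[(392,308)],.08).round(3), "tip",ray(c,[(394,252)],.064).round(3))
print("base",ray(c,[(330,234),(440,326)],.01).round(3).tolist())
print("wrist",np.round(np.linalg.inv(np.r_[np.c_[R.from_quat(arm.read_ee_rot()).as_matrix(),arm.read_tool_pos()],[[0,0,0,1]]])@arm.get_calibration("wrist")["cam_to_world"],3).tolist(), arm.get_calibration("wrist")["fx"])
for pos in ([.42,.22,.36],[.42,-.27,.36]):
  for y in(-.2,0,1.57,-1.57): print(pos,y,np.round(arm.inverse_kinematics(pos,quat(y)),2))
E
```

```text
[[67, 120, 115], [30, 67, 107], [20, 83, 132], [19, 84, 133], [19, 83, 129], [23, 64, 112], [79, 50, 113], [83, 68, 117], [84, 68, 117], [85, 70, 116], [84, 70, 116], [85, 65, 117]] [ 85  65 117]
32
((142.72457885742188, 282.6705017089844), (59.43570327758789, 3.034770965576172), 13.240520477294922)
green [[0.49003276 0.21117095 0.12      ]] [[0.505, 0.295, 0.12], [0.511, 0.294, 0.12], [0.484, 0.178, 0.12], [0.478, 0.179, 0.12]]
rack [[0.653, 0.307, 0.07], [0.623, 0.136, 0.07], [0.463, 0.165, 0.07], [0.495, 0.334, 0.07]]
wall [[0.553, -0.18, 0.055], [0.551, -0.359, 0.055], [0.532, -0.179, 0.055], [0.53, -0.358, 0.055]]
knob [[ 0.443 -0.266  0.08 ]] tip [[ 0.559 -0.278  0.064]]
base [[0.603, -0.149, 0.01], [0.401, -0.385, 0.01]]
wrist [[-0.001, -0.952, -0.306, 0.078], [1.0, -0.001, -0.0, -0.0], [-0.0, -0.306, 0.952, -0.119], [0.0, 0.0, 0.0, 1.0]] 320.70737020616303
[0.42, 0.22, 0.36] -0.2 [-0.85  0.1   0.29  1.77 -0.03  1.27  0.81]
[0.42, 0.22, 0.36] 0 [-0.82  0.1   0.25  1.77 -0.03  1.27  1.01]
[0.42, 0.22, 0.36] 1.57 [-0.61  0.11  0.01  1.76 -0.    1.27  2.55]
[0.42, 0.22, 0.36] -1.57 [-1.06  0.1   0.52  1.79 -0.05  1.27 -0.52]
[0.42, -0.27, 0.36] -0.2 [ 0.44  0.15  0.02  1.71 -0.    1.28  1.84]
[0.42, -0.27, 0.36] 0 [ 0.6   0.17 -0.16  1.69  0.03  1.28  2.01]
[0.42, -0.27, 0.36] 1.57 [-0.47  0.23  1.17  1.76 -0.22  1.29 -2.38]
[0.42, -0.27, 0.36] -1.57 [-0.33  0.18  0.96  1.76 -0.16  1.28  0.67]
```

```bash
python3 - <<'E'
from h import *
arm.move_pose([.495,.237,.27],quat(-np.pi/2-.18)); c,f=snap("wrist","w_rack"); np.save("pics/c_rack.npy",c,allow_pickle=True)
print(arm.read_clock(),np.round(arm.read_q(),2))
arm.move_pose([.53,-.27,.26],quat(-np.pi/2)); c,f=snap("wrist","w_stand"); np.save("pics/c_stand.npy",c,allow_pickle=True)
print(arm.read_clock(),np.round(arm.read_q(),2))
a=cv2.imread("pics/w_rack.png");b=cv2.imread("pics/w_stand.png")
E
```

```text
1.9583 [-0.98  0.32  0.57  1.78 -0.19  1.1  -0.52]
3.85 [-0.23  0.49  0.91  1.69 -0.42  1.16  0.79]
```

View pics/w_rack.png

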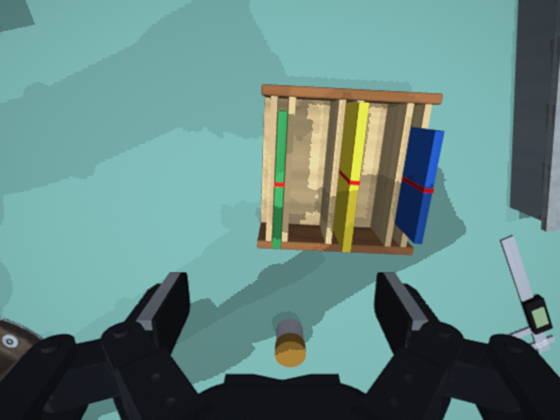

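View pics/w_stand.png

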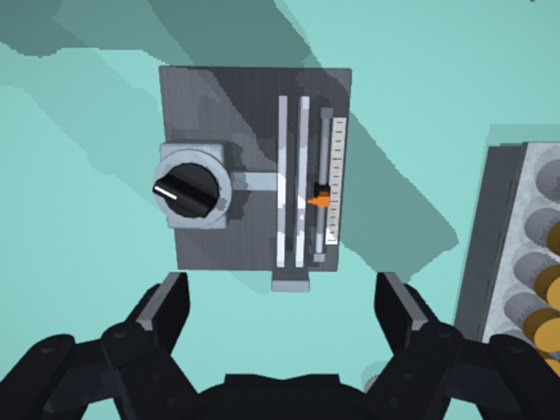

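The rack view shows green's top edge at columns 274–288, rows 110–248, with its red line at (280,184). The stand view shows the wall tops at columns 279–288 and 299–309, rows 96–268, the stop's top at (290,286) and the pointer tip at (308,201). The knob is centred near (191,190), its bar running from (154,188) to (208,212).

```bash
python3 - <<'E'
from h import *
c=np.load("pics/c_rack.npy",allow_pickle=True).item();f=np.load("pics/w_rack.npy")
m=mask(f,(50,120,60),(78,255,255),(262,90,300,260))
p=np.argwhere(m)[:,::-1]; 
rows=np.unique(p[:,1]);mid=np.array([[p[p[:,1]==r,0].mean(),r] for r in rows]);w=[(r,(p[:,1]==r).sum()) for r in rows]
print(rows.min(),rows.max(),w[::12])
W=ray(c,mid,.12);k=np.polyfit(W[:,1],W[:,0],1);print("green dx/dy",k[0],"yaw",-np.arctan(k[0]))
e=ray(c,[mid[0],mid[-1]],.12);print("ends",e,np.linalg.norm(e[0]-e[1]),"mid",e.mean(0))
r=mask(f,(0,150,80),(6,255,255),(270,175,292,195))|mask(f,(174,150,80),(180,255,255),(270,175,292,195))
q=np.argwhere(r)[:,::-1];print("red",ray(c,q.mean(0),.12),len(q))
Z=ray(c,[(262,85),(442,95),(411,254),(259,247)],.07);print("rack corners",Z.round(4).tolist())
c=np.load("pics/c_stand.npy",allow_pickle=True).item();f=np.load("pics/w_stand.npy")
g=hsv(f)
for rr in (105,140,240,260): print(rr,g[rr,274:316,2].tolist())
print("cols",g[88:102,283,2].tolist(),"stop",g[262:296,290,2].tolist())
m=mask(f,(5,180,120),(20,255,255),(300,180,335,220));q=np.argwhere(m)[:,::-1];t=q[q[:,0]<=q[:,0].min()+2];print("tip px",t.mean(0),"world",ray(c,t.mean(0),.064))
E
python3 - <<'E'
import cv2,numpy as np
f=cv2.imread("pics/w_stand.png")
cv2.imwrite("pics/crop1.png",cv2.resize(f[90:300,140:350],None,fx=2.8,fy=2.8,interpolation=cv2.INTER_CUBIC))
E
```

```text
111 248 [(np.int64(111), np.int64(7)), (np.int64(123), np.int64(9)), (np.int64(135), np.int64(9)), (np.int64(147), np.int64(9)), (np.int64(159), np.int64(9)), (np.int64(171), np.int64(8)), (np.int64(189), np.int64(9)), (np.int64(201), np.int64(9)), (np.int64(213), np.int64(8)), (np.int64(225), np.int64(7)), (np.int64(237), np.int64(8))]
green dx/dy 0.230180017824134 yaw -0.22623935460387679
ends [[0.50807069 0.31416828 0.12      ]
 [0.48337572 0.19734491 0.12      ]] 0.11940493918412616 mid [0.49572321 0.25575659 0.12      ]
red [[0.49506623 0.25559225 0.12      ]] 41
rack corners [[0.4938, 0.3398, 0.07], [0.6575, 0.3014, 0.07], [0.6201, 0.1428, 0.07], [0.4587, 0.1801, 0.07]]
105 [71, 70, 69, 66, 99, 170, 190, 191, 190, 189, 191, 191, 172, 110, 70, 68, 69, 68, 71, 72, 73, 71, 64, 66, 82, 96, 117, 169, 195, 220, 224, 223, 223, 226, 204, 127, 70, 67, 72, 71, 73, 73]
140 [81, 73, 61, 72, 125, 180, 191, 191, 189, 190, 193, 183, 129, 85, 79, 79, 81, 82, 83, 81, 73, 64, 64, 83, 97, 117, 169, 188, 190, 190, 190, 191, 189, 148, 97, 78, 81, 82, 82, 85, 86, 85]
240 [93, 91, 111, 196, 249, 250, 248, 248, 251, 253, 190, 93, 57, 61, 61, 61, 61, 60, 68, 86, 98, 113, 167, 245, 250, 248, 248, 249, 251, 233, 138, 76, 70, 74, 76, 71, 69, 87, 96, 95, 90, 105]
260 [89, 82, 134, 233, 247, 246, 246, 246, 248, 243, 158, 85, 80, 85, 89, 91, 90, 91, 89, 87, 88, 145, 235, 247, 246, 246, 245, 247, 240, 152, 83, 79, 77, 75, 74, 76, 80, 80, 84, 118, 168, 179]
cols [72, 72, 72, 71, 72, 70, 69, 109, 175, 192, 191, 190, 190, 189] stop [91, 90, 90, 89, 90, 89, 89, 89, 88, 88, 87, 88, 89, 90, 90, 91, 87, 88, 117, 163, 182, 186, 184, 183, 181, 181, 179, 178, 174, 173, 189, 212, 215, 214]
tip px [309.09090909 200.63636364] world [[ 0.55845197 -0.27927708  0.064     ]]
```

View pics/crop1.png

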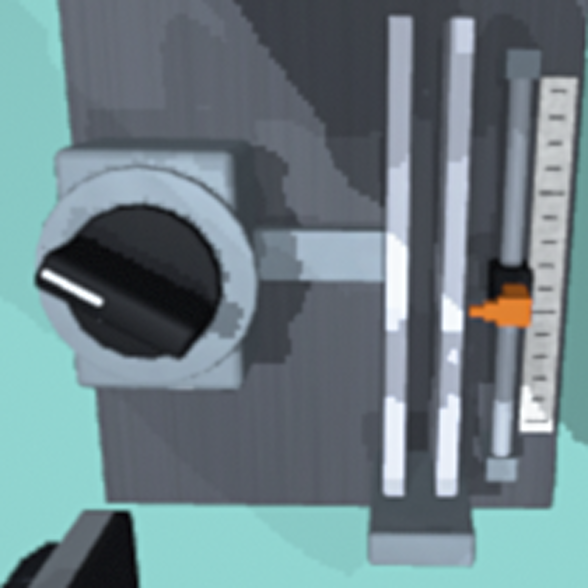

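The crop confirms the bar's white marker points to the upper left, about 28° clockwise from stand x, so the knob reads about 0.5. Next I'll fit the stand pose, then grasp and lift.

```bash
python3 - <<'E'
from h import *
c=np.load("pics/c_stand.npy",allow_pickle=True).item();f=np.load("pics/w_stand.npy")
v=hsv(f)[...,2].astype(float);P=[]
def cross(row,lo,hi,up):
    s=v[row,lo:hi];i=[k for k in range(len(s)-1) if (s[k]<150<=s[k+1] if up else s[k]>=150>s[k+1])][0]
    return lo+i+(150-s[i])/(s[i+1]-s[i])
for r in list(range(102,175,6))+list(range(215,263,6)):
    try: P.append(((cross(r,270,286,True)+cross(r,296,316,False))/2,r,cross(r,280,295,False),cross(r,290,306,True)))
    except IndexError: pass
P=np.array(P);W=ray(c,P[:,:2],.055);k=np.polyfit(W[:,1],W[:,0],1);print("resid mm",1e3*np.std(W[:,0]-np.polyval(k,W[:,1])),len(P))
print("inner width",1e3*(ray(c,P[:,[3,1]],.055)-ray(c,P[:,[2,1]],.055))[:,0].round(4))
yaw=-np.arctan(k[0])
a=ray(c,[(293,95.7)],.055)[0];b=ray(c,[(290,280.7)],.085)[0]
print("yaw",yaw,"+y end",a,"stop",b,"len",a[1]-b[1])
ys=((a[1]-.09)+(b[1]+.09))/2
o=np.array([np.polyval(k,ys),ys]);print("origin",o)
np.save("stand.npy",[*o,yaw])
# white knob mark, two views
ct=arm.get_calibration("top");
for z in(.08,.09,.1): print(z,ray(c,[(154.5,188),(176,198)],z)[:,:2].round(4).tolist(), "grip ctr guess",(o+R.from_euler('z',yaw).as_matrix()[:2,:2]@[-.1,0]).round(4),"disc",ray(c,[(191,190)],z)[0,:2])
gx,gy,q=.4953,.2557,quat(-np.pi/2-.224)
arm.command_gripper(.045)
arm.move_pose([gx,gy,.2],q);arm.move_l([gx,gy,.106],feed=.1)
arm.command_gripper(0.0);print(arm.read_gripper_width(),arm.read_gripper_force(),arm.read_ft_force(),arm.read_tool_pos())
arm.move_l([gx,gy,.256],feed=.1)
print(arm.read_clock(),arm.read_gripper_width(),arm.read_ft_force()); snap("wrist","w_hold");snap("side","s_hold")
E
```

```text
resid mm 0.07140565332171037 20
inner width [13.6 13.7 13.6 13.8 13.6 13.8 13.8 13.8 13.2 12.8 12.9 13.  13.5 13.4
 13.4 13.4 12.4 12.3 12.1 12. ]
yaw -0.015015861514718854 +y end [ 0.54120201 -0.17834101  0.055     ] stop [ 0.53916389 -0.35930586  0.085     ] len 0.18096485262430484
origin [ 0.54063115 -0.26882343]
0.08 [[0.4089, -0.2623], [0.4285, -0.2722]] grip ctr guess [ 0.4406 -0.2673] disc [ 0.44363919 -0.26426829]
0.09 [[0.413, -0.2599], [0.4319, -0.2695]] grip ctr guess [ 0.4406 -0.2673] disc [ 0.44655369 -0.26180011]
0.1 [[0.417, -0.2575], [0.4353, -0.2667]] grip ctr guess [ 0.4406 -0.2673] disc [ 0.4494682  -0.25933193]
0.007329403563192765 59.46613669395447 [-1.45042912  0.41000359  5.25126723] [0.4955873  0.25588494 0.106479  ]
9.4083 0.007393832950598185 [-0.29591801 -0.32397562 -2.35744123]
```

View pics/w_hold.png

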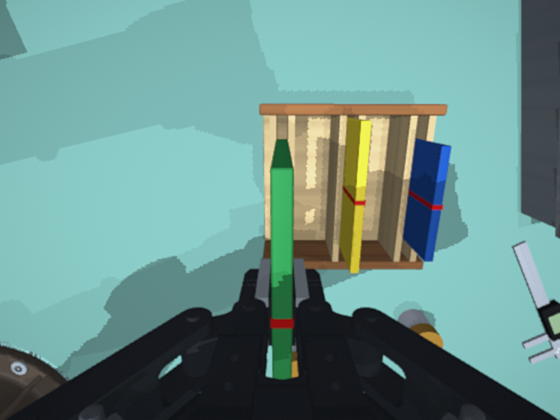

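The plate is held upright and centred, with its red line at (282,323) between the pads. The yellow and blue plates are still in their slots. Next: carry it over and lower it.

```bash
python3 - <<'E'
from h import *
x,y,yaw=np.load("stand.npy");M=R.from_euler('z',yaw).as_matrix()
S=lambda a,b,z: (np.array([x,y,0])+M@[a,b,0]+[0,0,z]).tolist()
arm.move_pose(S(0,-.01,.25),quat(yaw-np.pi/2)); 
arm.move_l(S(0,-.01,.165),feed=.12)
arm.sleep(.2);c,f=snap("wrist","w_pre");np.save("pics/c_pre.npy",c,allow_pickle=True)
print(arm.read_clock(),arm.read_tool_pos(),S(0,-.01,.165),arm.read_ft_force(),np.round(arm.read_q(),2))
E
```

```text
12.5583 [ 0.5407518  -0.27899728  0.16560675] [0.5404809924973378, -0.27882230474234343, 0.165] [-0.57609117 -0.82596901 -3.22655954] [-0.28  0.73  1.1   1.78 -0.72  1.1   1.06]
```

View pics/w_pre.png

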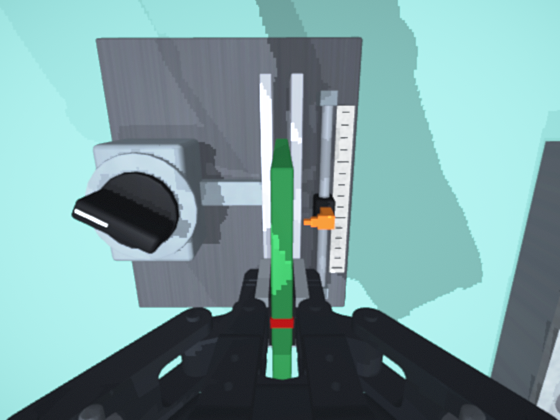

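The plate's lower end at (282,139) is centred between the walls (inner edges at columns 271 and 291). I'll lower it while watching the force, then push it to the stop.

```bash
python3 - <<'E'
from h import *
x,y,yaw=np.load("stand.npy");M=R.from_euler('z',yaw).as_matrix()
S=lambda a,b,z: (np.array([x,y,0])+M@[a,b,0]+[0,0,z]).tolist()
F0=np.array(arm.read_ft_force());F=lambda:M.T@(np.array(arm.read_ft_force())-F0)
ok=True
for z in (.15,.135,.12,.112,.109,.108,.107,.1065,.106,.1055):
    arm.move_l(S(0,-.01,z),feed=.06);d=F();print(z,d.round(1),arm.read_tool_pos()[2].round(4))
    if z>.11 and np.abs(d).max()>8: ok=False;break
    if z<.11 and d[2]>3: break
if ok:
    for b in list(np.arange(-.015,-.026,-.005))+list(np.arange(-.027,-.04,-.001)):
        arm.move_l(S(0,b,z),feed=.04);d=F();print(round(b,4),d.round(1))
        if d[1]>6: break
    print(arm.read_tool_pos(),arm.read_clock())
E
```

```text
0.15 [0.4 0.1 0.6] 0.1494
0.135 [1.  1.2 0.4] 0.1345
0.12 [1.1 1.  0. ] 0.1196
0.112 [0.1 1.6 1.3] 0.1116
0.109 [0.6 0.8 0.4] 0.1089
0.108 [0.5 1.2 0.8] 0.108
0.107 [0.6 0.1 0.8] 0.107
0.1065 [0.2 1.  0.9] 0.1065
0.106 [-1.2  3.2  8.7] 0.1065
-0.015 [0.1 4.5 9.5]
-0.02 [ 1.1  4.2 10.7]
-0.025 [ 0.7  4.3 12.3]
-0.027 [-0.4  8.3 13.9]
[ 0.54112291 -0.29458998  0.1065672 ] 16.3667
```

```bash
python3 - <<'E'
from h import *
x,y,yaw=np.load("stand.npy");M=R.from_euler('z',yaw).as_matrix()
S=lambda a,b,z: (np.array([x,y,0])+M@[a,b,0]+[0,0,z]).tolist()
F=lambda:M.T@(np.array(arm.read_ft_force())-[-.58,-.83,-3.23])
T=lambda:(M.T@(np.array(arm.read_tool_pos())-[x,y,0])).round(4)
for b in np.arange(-.028,-.042,-.001):
    arm.move_l(S(0,b,.106),feed=.03);d=F();print(round(b,4),d.round(1),T())
    if d[1]>18: break
arm.command_gripper(.03);print(T(),F().round(1),arm.read_gripper_width())
arm.move_l(S(0,T()[1],.25),feed=.15)
p=S(0,.0,.26);arm.move_pose(p,quat(yaw-np.pi/2));arm.sleep(.2)
c,f=snap("wrist","w_set");np.save("pics/c_set.npy",c,allow_pickle=True);print(arm.read_clock())
E
python3 - <<'E'
import cv2
f=cv2.imread("pics/w_set.png")
cv2.imwrite("pics/crop2.png",cv2.resize(f[90:310,120:360],None,fx=2.7,fy=2.7,interpolation=cv2.INTER_CUBIC))
E
```

```text
-0.028 [ 0.6  9.3 16.4] [ 0.0009 -0.0264  0.1066]
-0.029 [-0.1  9.5 16. ] [ 0.001  -0.0272  0.1066]
-0.03 [-0.5 11.3 17.1] [ 0.0011 -0.0281  0.1067]
-0.031 [ 0.3 10.8 17.1] [ 0.0011 -0.0289  0.1066]
-0.032 [ 1.2 11.2 17.7] [ 0.0012 -0.0298  0.1067]
-0.033 [ 0.1 14.9 19.7] [ 0.0013 -0.0299  0.1067]
-0.034 [-1.3 19.1 24.2] [ 0.0013 -0.03    0.1066]
[-0.0003 -0.0345  0.1058] [1.3 0.1 1.7] 0.02997886523040326
20.0917
```

View pics/crop2.png

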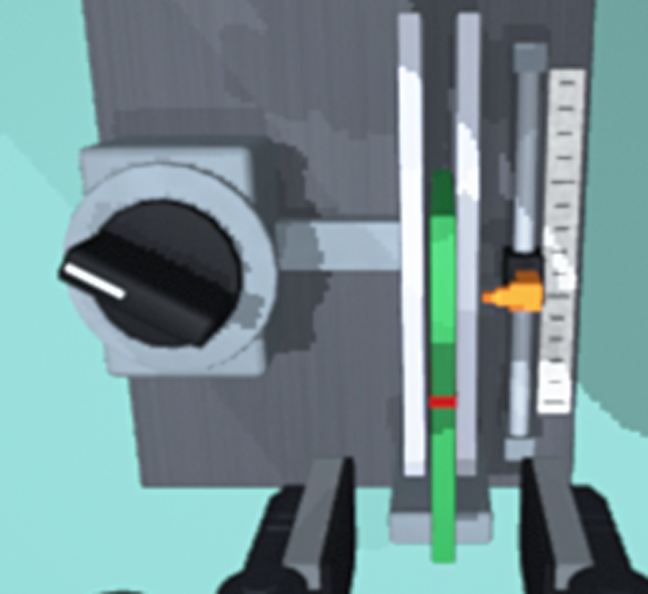

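The plate stands in the channel with contact felt sharply at the stop. In the crop the red line is at (443,402), the pointer tip at (485,298), and the bar's white mark runs from (65,268) to (123,296). Now the measurements.

```bash
cat >> h.py <<'E'
_s=np.load("stand.npy");SM=R.from_euler('z',_s[2]).as_matrix()
def S(a,b,z): return (np.array([_s[0],_s[1],0])+SM@[a,b,0]+[0,0,z]).tolist()
def toS(p): return (np.atleast_2d(p)-[_s[0],_s[1],0])@SM
def check(c,f,roi):
    h=hsv(f);red=(cv2.inRange(h,(0,170,90),(4,255,255))|cv2.inRange(h,(174,170,90),(180,255,255)))
    org=cv2.inRange(h,(7,180,120),(25,255,255));gr=cv2.inRange(h,(50,120,50),(78,255,255))
    k=np.zeros_like(red);a,b,e,d=roi;k[b:d,a:e]=255
    q=np.argwhere(red&k)[:,::-1];print("red",q.mean(0),toS(ray(c,q.mean(0),.12)).round(4),len(q))
    q=np.argwhere(org&k)[:,::-1];t=q[q[:,0]<=q[:,0].min()+3];print("tip",t.mean(0),toS(ray(c,t.mean(0),.064)).round(4),len(q))
    q=np.argwhere(gr&k)[:,::-1];
    if len(q): t=q[q[:,1]==q[:,1].max()];print("green end",t.mean(0),toS(ray(c,t.mean(0)+[0,.5],.12)).round(4))
def whites(f,roi):
    h=hsv(f);a,b,e,d=roi;m=cv2.inRange(h[b:d,a:e],(0,0,190),(180,70,255));n,l,st,ce=cv2.connectedComponentsWithStats(m)
    for i in range(1,n):
        if st[i,4]>4: print("  comp",st[i].tolist(),ce[i].round(1)+[a,b])
E
python3 - <<'E'
from h import *
c=np.load("pics/c_set.npy",allow_pickle=True).item();f=np.load("pics/w_set.npy")
check(c,f,(250,90,340,310)); whites(f,(140,180,170,205))
c0=np.load("pics/c_stand.npy",allow_pickle=True).item();f0=np.load("pics/w_stand.npy");whites(f0,(148,175,182,205))
c1=np.load("pics/c_pre.npy",allow_pickle=True).item();f1=np.load("pics/w_pre.npy");whites(f1,(68,190,118,235))
ct=arm.get_calibration("top");ft=arm.grab_frame("top");whites(ft,(376,290,406,325))
np.save("pics/top1.npy",ft)
E
```

```text
red [283.16666667 238.41666667] [[ 0.0006 -0.0297  0.12  ]] 36
tip [300.5 199.5] [[ 0.0184 -0.0102  0.064 ]] 197
green end [283.5 298. ] [[ 0.0008 -0.0898  0.12  ]]
  comp [3, 0, 3, 4, 7] [143.6 181. ]
  comp [4, 8, 22, 12, 63] [154.7 193.6]
  comp [5, 16, 11, 9, 54] [149.3 200.9]
  comp [4, 1, 3, 9, 13] [152.8 180.2]
  comp [7, 0, 7, 3, 13] [157.9 175.7]
  comp [7, 12, 21, 12, 59] [165.5 192.5]
  comp [0, 0, 39, 45, 598] [ 78.6 215.6]
  comp [7, 19, 33, 18, 148] [ 90.8 217.8]
```

```bash
python3 - <<'E'
from h import *
C=[np.load(f"pics/c_{n}.npy",allow_pickle=True).item() for n in("stand","set","pre")]
def tri(px):
    A=np.zeros((3,3));b=np.zeros(3)
    for c,p in zip(C,px):
        o=np.array(c["cam_to_world"])[:3,3];d=ray(c,p,0)[0]-o;d/=np.linalg.norm(d);Q=np.eye(3)-np.outer(d,d);A+=Q;b+=Q@o
    X=np.linalg.solve(A,b);return X
X=tri([(165.5,192.5),(154.7,193.6),(90.8,217.8)]);print("mark",X,toS(X))
z=X[2];F=[np.load(f"pics/w_{n}.npy") for n in("stand","set","pre")]
for c,f,roi in zip(C,F,((148,180,182,205),(140,186,170,205),(68,200,118,235))):
    a,b,e,d=roi;m=cv2.inRange(hsv(f)[b:d,a:e],(0,0,190),(180,70,255));n,l,st,ce=cv2.connectedComponentsWithStats(m);i=[i for i in range(1,n) if 50<st[i,4]<200][0]
    q=np.argwhere(l==i)[:,::-1]+[a,b];w=toS(ray(c,q,z))[:,:2];mu=w.mean(0);v=np.linalg.svd(w-mu,full_matrices=False)[2][0]
    ang=np.arctan2(v[1],v[0]);t=(w-mu)@v;print("dir",ang,"len",np.ptp(t),"off-axis from (-.1,0):",np.cross(v,mu-[-.1,0]),"mu",mu)
f=F[2];cv2.imwrite("pics/crop3.png",cv2.resize(f[130:270,60:210],None,fx=4,fy=4,interpolation=cv2.INTER_CUBIC))
E
```

```text
mark [ 0.42856921 -0.26010023  0.10578373] [[-0.11218028  0.00703958  0.10578373]]
dir -0.4972839674464234 len 0.01921198324995353 off-axis from (-.1,0): 0.00035935275379426687 mu [-0.112136    0.00699607]
dir -0.5030489361416187 len 0.019573391713678064 off-axis from (-.1,0): 0.00033754897372020344 mu [-0.11219316  0.00709478]
dir -0.5004767657035566 len 0.019722966847286208 off-axis from (-.1,0): 0.0003759400561076029 mu [-0.112162    0.00708015]<stdin>:13: DeprecationWarning: Arrays of 2-dimensional vectors are deprecated. Use arrays of 3-dimensional vectors instead. (deprecated in NumPy 2.0)
```

View pics/crop3.png

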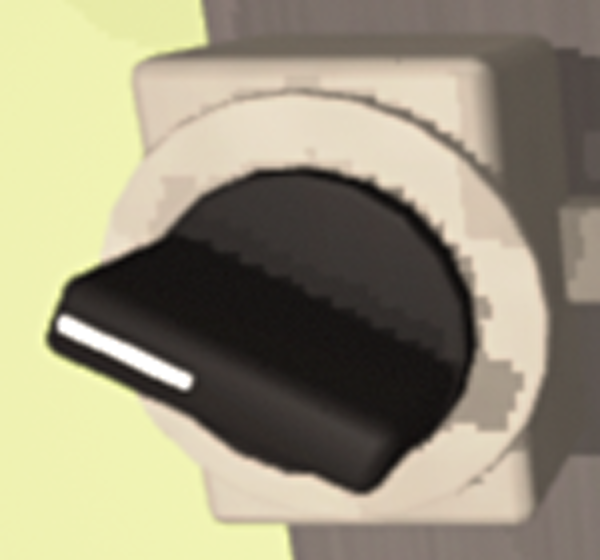

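The knob reads 0.50, its axis is at stand (-0.1, 0), and the bar top is at z = 0.106. The pointer tip at -10.2 mm must move to the line at -29.7 mm, so I need about +0.98 rad.

```bash
python3 - <<'E'
from h import *
yaw=_y=np.load("stand.npy")[2]
arm.command_gripper(.05)
arm.move_pose(S(-.1,0,.2),quat(yaw-.5));arm.move_l(S(-.1,0,.13),feed=.12)
F0=np.array(arm.read_ft_force())
for z in(.118,.112,.108,.104):
    arm.move_l(S(-.1,0,z),feed=.06);d=np.array(arm.read_ft_force())-F0
    if abs(d[2])>6: print("contact",z,d);break
arm.command_gripper(0);print(arm.read_gripper_width(),arm.read_gripper_force(),(np.array(arm.read_ft_force())-F0).round(1),toS(arm.read_tool_pos()).round(4))
for k in np.linspace(.5,1.48,8)[1:]:
    arm.move_pose(S(-.1,0,z),quat(yaw-k))
    print(round(k,2),(np.array(arm.read_ft_force())-F0).round(1),np.round(arm.read_torque(),2))
arm.sleep(.2);c,f=snap("wrist","w_k1");np.save("pics/c_k1.npy",c,allow_pickle=True)
check(c,f,(200,20,460,400))
e=R.from_quat(arm.read_ee_rot())*R.from_quat(quat(yaw-1.48)).inv();print(e.as_rotvec().round(3),arm.read_clock(),np.round(arm.read_q(),2))
E
```

```text
0.013271152922131654 59.434048533439636 [-0.5  2.2  4.7] [[-0.0997  0.0004  0.1043]]
0.64 [-0.8  2.8  6.4] [ 0.66  0.14 -0.09]
0.78 [-1.4  2.8  6.2] [ 0.66  0.16 -0.05]
0.92 [-0.9  2.8  7.7] [ 0.71  0.17 -0.03]
1.06 [-2.   3.1  7.4] [ 0.7   0.19 -0.06]
1.2 [0.6 3.6 7.9] [ 0.76  0.19 -0.11]
1.34 [-0.5  3.1  8.6] [ 0.78  0.25 -0.06]
1.48 [-0.5  3.6  9. ] [ 0.93  0.25 -0.05]
red [446.34782609 324.2826087 ] [[-0.0373  0.0063  0.12  ]] 184Traceback (most recent call last):
  File "<stdin>", line 14, in <module>
  File "h.py", line 25, in check
    q=np.argwhere(org&k)[:,::-1];t=q[q[:,0]<=q[:,0].min()+3];print("tip",t.mean(0),toS(ray(c,t.mean(0),.064)).round(4),len(q))
                                             ~~~~~~~~~~^^
    return umr_minimum(a, axis, None, out, keepdims, initial, where)
ValueError: zero-size array to reduction operation minimum which has no identity
```

View pics/w_k1.png

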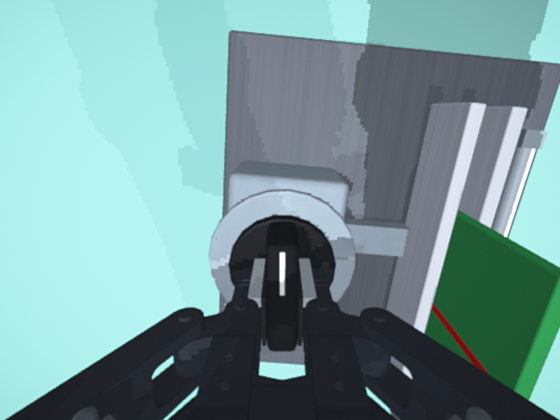

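The bar is now along the channel, with its mark at (282,272), and the plate hides the pointer from here. I'll release, rise and measure from above.

```bash
python3 - <<'E'
from h import *
yaw=np.load("stand.npy")[2]
print(arm.read_clock())
arm.command_gripper(.05);arm.move_l(S(-.1,0,.2),feed=.15)
for i,p in enumerate([S(.016,.0,.26),S(.02,-.045,.26)]):
    arm.move_pose(p,quat(yaw-np.pi/2));arm.sleep(.2)
    c,f=snap("wrist",f"w_c{i}");np.save(f"pics/c_c{i}.npy",c,allow_pickle=True);check(c,f,(225,60,360,330))
print(arm.read_clock())
E
```

```text
25.6583
red [267. 239.] [[ 0.0017 -0.0294  0.12  ]] 27
tip [265.5 241. ] [[-0.0029 -0.055   0.064 ]] 202
green end [267.5 298. ] [[ 0.0011 -0.0889  0.12  ]]
red [259.75  189.875] [[ 0.0019 -0.0294  0.12  ]] 32
tip [256.5 188. ] [[-0.0053 -0.0413  0.064 ]] 149
green end [260.5 255. ] [[ 0.0013 -0.0892  0.12  ]]
28.275
```

```bash
python3 - <<'E'
from h import *
for i in(0,1):
    c=np.load(f"pics/c_c{i}.npy",allow_pickle=True).item();f=np.load(f"pics/w_c{i}.npy")
    h=hsv(f);o=cv2.inRange(h,(7,180,100),(25,255,255));o[:,:272]=0;o[:60]=0;o[330:]=0;o[:,340:]=0
    q=np.argwhere(o)[:,::-1];m=q[:,0].min();print(len(q))
    for k in range(m,m+7): t=q[q[:,0]==k];print(k,t[:,1].min(),t[:,1].max(),toS(ray(c,t.mean(0),.064)).round(4))
f0=np.load("pics/w_c0.npy")[170:290,230:330];f1=np.load("pics/w_c1.npy")[120:240,230:330]
cv2.imwrite("pics/crop4.png",cv2.resize(np.hstack([f0,f1])[...,::-1],None,fx=4,fy=4,interpolation=cv2.INTER_CUBIC))
E
```

```text
199
284 218 219 [[ 0.0167 -0.0298  0.064 ]]
285 217 220 [[ 0.0178 -0.0298  0.064 ]]
286 217 220 [[ 0.0188 -0.0298  0.064 ]]
287 217 220 [[ 0.0198 -0.0298  0.064 ]]
288 217 220 [[ 0.0209 -0.0298  0.064 ]]
289 216 221 [[ 0.0219 -0.0298  0.064 ]]
290 216 221 [[ 0.0229 -0.0298  0.064 ]]
145
279 175 178 [[ 0.0173 -0.0295  0.064 ]]
280 175 177 [[ 0.0183 -0.029   0.064 ]]
281 175 176 [[ 0.0193 -0.0285  0.064 ]]
282 175 176 [[ 0.0203 -0.0285  0.064 ]]
283 175 175 [[ 0.0213 -0.028   0.064 ]]
284 174 175 [[ 0.0223 -0.0275  0.064 ]]
285 174 178 [[ 0.0233 -0.0287  0.064 ]]
```

View pics/crop4.png

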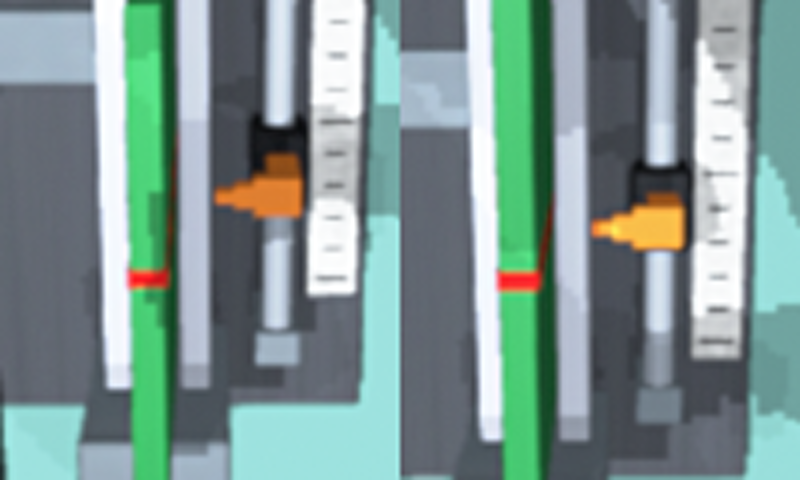

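The crop shows the tip and red line level. Both views put the tip at about -29.7 mm and the line at -29.4 to -29.7 mm, which agrees to within half a millimetre.

```bash
python3 -c "
from rig import arm
print(arm.hand_in(),arm.read_clock())"
```

```text
the job is handed in; nothing more can be done
the job is handed in; nothing more can be done
```

The job is handed in, at about 28 s on the robot's clock: the green plate is upright in the channel, pushed against the end stop until contact was felt, and the pointer measures within about 0.5 mm of the red line; I did not re-photograph the rack, brushes or caliper at the end.

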